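# Open the child-safe lancet cupboard

### The job

Open the small white lancet cupboard on the left of the desk: draw its grey door out by the steel grip until the child-safety hook stops it, reach down from above through the gap behind the door, press the sprung orange hook down until it clears its catch and draw the door past it, then swing the door wide open, about square to the cupboard, and leave it so. Go by feel, never press on the hook with more than about 15 N nor tear the door against it, and leave the other things on the desk where they are.

Things in the scene. Friction and masses are not known exactly. Their poses are not given: they have to be found in the camera images.
- cabinet_base: Dark steel foot plate, 140 x 220 x 10 mm, fixed; origin: centre of its underside; -x is the cupboard's front, +z up. On it the white shell, 120 (x) x 200 (y) x 150 (z) mm, centred, panels 8 mm, on screw feet of unmeasured height: its TOP lies anywhere from 168 to 192 mm above the desk. Heights below are given from TOP.
- front_foot (a point): Point 10 mm above the desk, middle of the shell's front edge (x = -60 mm, y = 0 in the frame of cabinet_base; axes as cabinet_base). The grey door, 12 mm thick, 193 mm wide, shuts with its inner face on this front plane; its top edge is 2 mm below TOP.
- hinge_foot (a point): Point 10 mm above the desk on the door's vertical hinge axis (x = -60, y = -95 mm in the frame of cabinet_base, axes the same). The hinge axis lies in the plane of the door's inner face; the door's free end is 193 mm from it, toward +y.
- grip_foot (a point): Point 10 mm above the desk, plumb below the middle of the grip when the door is shut; axes as cabinet_base. Grip: upright steel bar on the door, 110 mm from the hinge axis, 14 mm wide along the door, 16 mm deep, 44 mm tall, its middle 25 mm below TOP and 32 mm out from the door's inner face (its back leaves 11 mm clear to the door).
- hook_foot (a point): Point 10 mm above the desk below the hook's root, door shut; axes as cabinet_base. Orange hook on the door, 150 mm from the hinge, 67 mm straight in from the inner face, 18 mm wide, flat top 23 mm below TOP. Moves only down, springs back: 3 N to start, 6.7 N at 10 mm, where its end barb clears its catch, 7.4 N at 12 mm; then a rubber buffer: 9 N, rising 3 N per mm; over 15 N breaks it.
- door (a joint): Door angle, rad: 0 shut, to 1.9; starts at 0 to 0.05. At angle a it runs from the hinge along (-sin a, cos a) of cabinet_base, facing (-cos a, -sin a). The hook stops it at 0.27 (over 30 N on the barb breaks it), with a 40 mm gap at the hook behind the door; past 0.38 it is free. Fingertips in the gap can press the hook and push the inner face outward together. It stays where left.
- self_inking_stamp: Red and black self-inking stamp, 45 x 71 x 66 mm, standing on the desk; origin under its centre. Leave it alone.
- stapler: Dark blue desk stapler, 32 x 128 x 46 mm; origin under its centre. Leave it alone.
- glue_stick: Glue stick with green cap, 24 mm across, 96 mm tall, standing; origin under its centre. Leave it alone.
- correction_fluid: Small white bottle with blue cap, 30 mm across, 72 mm tall, standing; origin under its centre. Leave it alone.

How it is judged:
On the way, in this order (a step that is already met when the one before it is completed fails the run):
1. the door has been drawn out to where the hook stops it (more than 0.22 rad) (value of joint door above 0.22 rad), for 0.1 s.
2. the hook has been pressed clear and the door drawn past it (more than 0.38 rad) (value of joint door above 0.38 rad), for 0.1 s.
At the end, for the whole second after the job is handed in: the door stands open by more than 1.2 rad (about 70 degrees) and is still (value of joint door above 1.2 rad and velocity of joint door between -0.05 and 0.05 rad/s); the robot touches nothing.
It fails at once if the robot presses on the hook with more than 15 N (contact force between anything else and hook_c0 above 15 N).
It fails at once if the door is torn against its hook (more than 30 N between barb and catch) (contact force between hook_c1 and keeper_c0 above 30 N).
It fails at once if one of the other things listed is moved more than 30 mm (distance of any of self_inking_stamp, stapler, glue_stick, correction_fluid from where it was at the start of the episode above 0.03 m).
It also fails if it takes over 61 s, if anything falls off the work surface, if the arm or the gripper's body presses on something with over 40 N, if the wrist force passes 120 N, or if a joint passes its speed limit or range.

### The arm

A 6-joint arm with a two-finger parallel gripper is mounted at the origin on the work surface; the furniture and walls round the work are solid. World frame = base frame: x ahead of the robot, y to its left, z up, the work surface at z = 0. Lengths are in m, angles in rad, forces in N, time in s.
With the tool pointing down it reaches from about 0.375 to 0.825 m from the base axis. Payload 5.5 kg.
Tool frame: the origin (TCP) lies at the very end of the fingers, on their centre line; the grasp point (between the pads) lies 19 mm behind it; z points along the fingers, y is the line along which they close (so a half turn about z gives the same grasp; the last joint's range is limited). The gripper opens to 85 mm and grips with 20 to 120 N. Pads are 22 mm wide; open, the fingers measure 114 mm over their backs; the gripper's body (76 mm by 85 mm) begins 54 mm behind the grasp point. The pads swing forward as they close: fully open they stand 13 mm farther back than shut.
Start: joints at [-1.119, 0.314, -0.047, 1.21, 0, 1.571], TCP at [0.262, -0.54, 0.231] pointing down, gripper open.
Joint ranges: [-2.67, 2.67], [-0.69, 1.73], [-1.03, 1.25], [-2.08, 2.16], [-1.42, 1.45], [-3.14, 3.14]. Speed limits (rad/s): [2.39, 2.39, 3.01, 3.14, 3.14, 3.14].

### API

Orientations are given as a rotation vector (axis times angle).
In Python, from workcell import telemetry, vision, ctrl gives the robot as it stands.
- The arm moves only by the tool servo_tool, never from a script. Its argument "motion" is text: rows parted by semicolons, each of 7 numbers parted by spaces: the finger opening in mm, from 0 to 85.4, then the shift along the tool's x, y, z in mm, then the turn, a rotation vector about the tool's x, y, z in rad. A call has 1 to 8 rows; each row is the pose to reach, as a shift and turn from the pose commanded when the call began, along the tool's axes at that moment; what a row does not reach only later rows make up. A row lasts 1/8 s, in which the tool goes at most 62.5 mm and 10.7 degrees, less where a joint would pass 70% of its speed; a pose out of reach is approached as far as the arm can. A call with a gripper value outside its range is refused whole. The fingers move at their own pace and stop on an object; "grip_force" is the grip in N (left out, the last holds). Time passes only in rows, so rows that repeat a pose let the fingers close. It gives the time, the measured TCP pose, the force, the opening and the grip force at its end, in the units of the state.
- telemetry.read_state(): the state, without advancing time (a new reading comes with each control period).
- vision.get_image(name): name is "scene" or "top"; returns the picture (420x560x3 uint8, red, green, blue); there is no depth.
- vision.calibration(name): a dict with "camera_matrix" (3x3 intrinsics, pixels), "R" (3x3) and "t" (3): a world point X has camera coordinates R X + t. Camera axes: x right, y down, z forward; pixel columns grow to the right and rows downward; lengths in m; the calibration is good to about 2 mm. A picture is of the moment at which its call begins. calibration takes no time and is no camera call.
- ctrl.finish_job(): hands the job in; it is judged then, once.
The state is a dict: "time": time; "q": joint angles; "dq": joint speeds; "effort": joint torques, N m; "position": TCP position; "ee_rot": TCP orientation; "ft_force": force on the tool from outside, world axes, zero at the start; "wrist_torque": the same for the moment, N m; "grip_width": finger opening in m; "gripper_force": force on a finger pad.
Only numpy, scipy, OpenCV 4.12 (cv2) and the standard library are available. Lean on these libraries where they do the work, as an engineer would, in place of code of your own. Each camera call takes 0.05 s, during which the arm holds its last target. There are 200 camera calls.

## Working session

There is one attempt and no reset: what is moved stays moved. The work goes in short steps, Python scripts to look and compute and a tool call to move; the robot and the scene stay as the last step left them, time stands still between calls to the robot, and variables do not carry over. Pictures are saved under pics/ and viewed, at most 10 in all, crops included, and the job is handed in when it is done.

Besides the shell and the picture viewer there is one more tool, called after "Call:" as a command line: name --argument value ..., lists and objects as JSON in quotes. servo_tool: Moves the arm, as the interface text tells. Its arguments: {"type":"object","properties":{"motion":{"type":"string"},"grip_force":{"type":"number"}},"required":["motion"]}

```bash
mkdir -p pics
python3 - <<'E'
from workcell import telemetry, vision
import cv2,numpy as np
np.set_printoptions(precision=4,suppress=True)
for n in("scene","top"):
    im=vision.get_image(n); cv2.imwrite(f"pics/{n}0.png",im[:,:,::-1]); c=vision.calibration(n)
    print(n,c["camera_matrix"],c["R"],c["t"])
s=telemetry.read_state();print(s)
E
```

```text
scene [[450.9467   0.     281.2751]
 [  0.     450.9467 213.1134]
 [  0.       0.       1.    ]] [[-0.2749  0.9614  0.0123]
 [ 0.782   0.231  -0.5789]
 [-0.5594 -0.1495 -0.8153]] [ 0.119  -0.2963  1.4491]
top [[535.1834   0.     279.4202]
 [  0.     535.1834 200.8291]
 [  0.       0.       1.    ]] [[ 0.0195 -0.9998  0.0062]
 [-0.9992 -0.0197 -0.036 ]
 [ 0.0361 -0.0055 -0.9993]] [-0.0469  0.4137  1.493 ]
{'time': 0.1, 'q': array([-1.119 ,  0.3141, -0.048 ,  1.2102, -0.    ,  1.5708]), 'dq': array([-0.0006, -0.0017,  0.0034,  0.002 ,  0.0008,  0.0014]), 'effort': array([  0.0004, -54.0768,  34.0539,   0.0112,  -0.    ,  -0.    ]), 'position': array([ 0.2617, -0.5393,  0.2305]), 'ee_rot': array([-3.0603, -0.7034,  0.0005]), 'ft_force': array([ 0.1043, -0.2079,  1.3869]), 'wrist_torque': array([-0.0164, -0.0446, -0.0379]), 'gripper_force': 0.0, 'grip_width': 0.08508496115316262}
```

View pics/scene0.png

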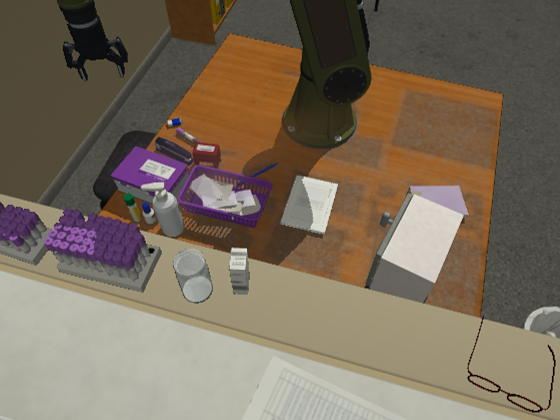

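View pics/top0.png

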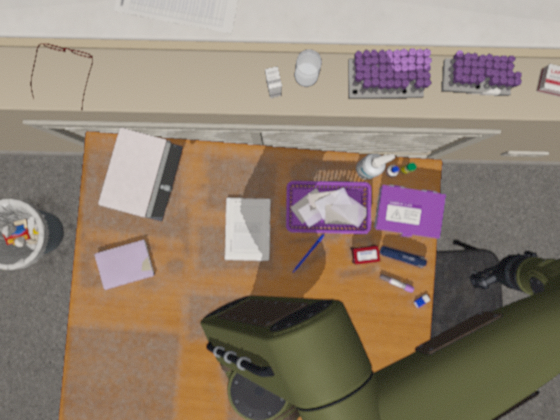

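The cupboard is at top-view (140,175), with its grey front facing image right (world −y). In the scene view it is at (420,250), with the grip near (386,218). I'll zoom in on both.

Run:
```python
import cv2,numpy as np
a=cv2.imread("pics/top0.png")[115:235,90:200]; b=cv2.imread("pics/scene0.png")[170:310,350:480]
a=cv2.resize(a,(385,420),interpolation=cv2.INTER_CUBIC);b=cv2.resize(b,(390,420),interpolation=cv2.INTER_CUBIC)
cv2.imwrite("pics/z.png",np.hstack([a,b]))
```

```text
(no output)
```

View pics/z.png

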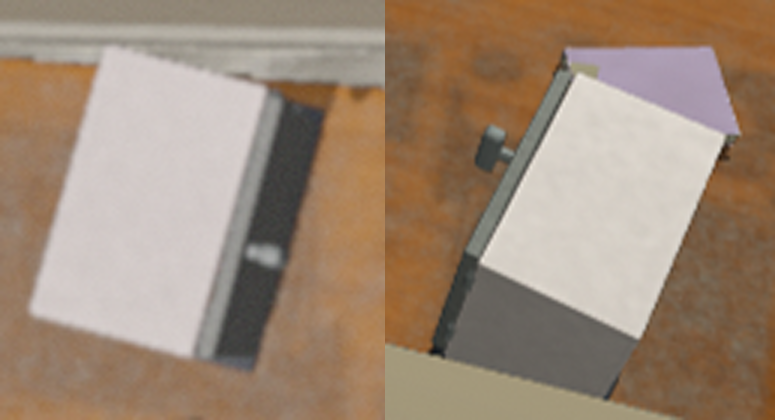

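Zoomed view: the white top's corners are clear in both pictures, with the door strip on the front. The grip is at top-zoom (262,255), nearer the robot, so the hinge is at the far end. I'll triangulate the four top corners and the grip.

Run:
```python
from workcell import vision
import cv2,numpy as np
np.set_printoptions(precision=4,suppress=True)
P=[]
for n in("top","scene"):
    c=vision.calibration(n);P.append(c["camera_matrix"]@np.c_[c["R"],c["t"]])
# far-front, near-front, near-back, far-back, grip
a=np.array([[268,88],[195,358],[30,315],[107,47],[272,258]],float)/3.5+[90,115]
b=(np.array([[480,263],[575,72],[725,133],[638,338],[492,135]],float)-[385,0])/3+[350,170]
X=cv2.triangulatePoints(P[0],P[1],a.T,b.T);X=(X[:3]/X[3]).T;print(X)
C=X[:4];m=C.mean(0)
L=np.array([[-.06,-.1],[-.06,.1],[.06,.1],[.06,-.1]])
d=C[:,:2]-m[:2]
th=np.arctan2((L[:,0]*d[:,1]-L[:,1]*d[:,0]).sum(),(L*d).sum())
R=np.array([[np.cos(th),-np.sin(th)],[np.sin(th),np.cos(th)]])
print("centre",m,"yaw",th,np.degrees(th));print("resid",d-L@R.T)
for k,p in dict(hinge=(-.06,-.095),grip=(-.092,.015),hook=(-.06,.055)).items(): print(k,m[:2]+R@p)
```

```text
[[0.5545 0.2503 0.1733]
 [0.3608 0.2969 0.1719]
 [0.3892 0.4136 0.1743]
 [0.5819 0.3652 0.1727]
 [0.4336 0.2448 0.1641]]
centre [0.4716 0.3315 0.173 ] yaw 1.3307232631957018 76.24482668099034
resid [[-0.      0.0009]
 [ 0.0006 -0.0001]
 [ 0.0005  0.0001]
 [-0.0011 -0.0009]]
hinge [0.5496 0.2506]
grip [0.4352 0.2457]
hook [0.4039 0.2863]
```

```bash
cat > h.py <<'E'
from workcell import telemetry
import numpy as np
from scipy.spatial.transform import Rotation as Ro
np.set_printoptions(precision=4,suppress=True)
H=np.array([.5496,.2506]);TH=1.3307
def at(a,along,out):  # point on door at angle a (out = outward of inner face)
    t=TH+a; return H+along*np.array([-np.sin(t),np.cos(t)])-out*np.array([np.cos(t),np.sin(t)])
def rot(phi): return Ro.from_matrix(np.array([[np.cos(phi),np.sin(phi),0],[np.sin(phi),-np.cos(phi),0],[0,0,-1]]))
def rows(wps,start=None):  # wps: (x,y,z,phi); start: same, else measured
    if start is None:
        s=telemetry.read_state();p0=s["position"];r0=Ro.from_rotvec(s["ee_rot"])
        print("t",s["time"],"F",s["ft_force"],"w",s["grip_width"])
    else: p0=np.array(start[:3]);r0=rot(start[3])
    x=r0.as_matrix()[:,0];print("start",p0,"phi",np.arctan2(x[1],x[0]))
    for w in wps: print((r0.inv().apply(np.array(w[:3])-p0)*1000).round(1),(r0.inv()*rot(w[3])).as_rotvec().round(3))
E
python3 -c "
from h import *
print(at(0,.11,.034))
rows([(.42,-.2,.27,.8),(.43,.15,.27,1.33),(.434,.2435,.25,1.33),(.434,.2435,.129,1.33)])"
```

```text
[0.4347 0.2437]
t 0.1 F [ 0.1043 -0.2079  1.3869] w 0.08508496115316262
start [ 0.2617 -0.5393  0.2305] phi 0.4518306812329491
[ 290.5 -236.2  -39.1] [-0.002 -0.    -0.348]
[ 452.3 -546.7  -38.6] [-0.001 -0.001 -0.878]
[ 496.8 -629.1  -18.5] [-0.001 -0.001 -0.878]
[ 496.8 -628.9  102.5] [-0.001 -0.001 -0.878]
```

Call:
servo_tool --motion "60 290 -236 -39 0 0 -0.35;60 290 -236 -39 0 0 -0.35;60 290 -236 -39 0 0 -0.35;60 290 -236 -39 0 0 -0.35;60 290 -236 -39 0 0 -0.35;60 290 -236 -39 0 0 -0.35;60 452 -547 -39 0 0 -0.878;60 452 -547 -39 0 0 -0.878" --grip_force 40

```text
time: 1.1
position: [0.4229, -0.0748, 0.27]
ee_rot: [-2.608, -1.751, -0.0]
ft_force: [0.0, -0.7, 0.0]
grip_width: 0.0599
gripper_force: 0.0
```

```bash
python3 -c "
from h import *
rows([(.43,.15,.27,1.33),(.434,.2435,.23,1.33),(.434,.2435,.129,1.33)])"
```

```text
t 1.1 F [ 0.0187 -0.7412  0.0258] w 0.0598617162365433
start [ 0.4229 -0.0748  0.27  ] phi 1.182769177845537
[210.7 -78.5   0.1] [-0.    -0.    -0.147]
[ 298.8 -110.2   40.1] [-0.    -0.    -0.147]
[ 298.8 -110.2  141.1] [-0.    -0.    -0.147]
```

Call:
servo_tool --motion "60 211 -78 0 0 0 -0.147;60 211 -78 0 0 0 -0.147;60 211 -78 0 0 0 -0.147;60 211 -78 0 0 0 -0.147;60 299 -110 40 0 0 -0.147;60 299 -110 40 0 0 -0.147;60 299 -110 40 0 0 -0.147;60 299 -110 40 0 0 -0.147"

```text
time: 2.1
position: [0.436, 0.2411, 0.2302]
ee_rot: [2.478, 1.931, -0.002]
ft_force: [-0.5, -0.0, -0.2]
grip_width: 0.0601
gripper_force: 0.0
```

```bash
python3 -c "
from h import *
rows([(.434,.2435,.23,1.33),(.434,.2435,.129,1.33)])
from workcell import vision
import cv2
o=[cv2.resize(vision.get_image('top')[115:255,80:220,::-1],(400,400)),cv2.resize(vision.get_image('scene')[150:310,330:490,::-1],(400,400))]
cv2.imwrite('pics/a.png',np.hstack(o))"
```

```text
t 2.1 F [-0.4725 -0.0388 -0.2362] w 0.06012888043697685
start [0.436  0.2411 0.2302] phi 1.3239985934178253
[ 1.9 -2.6  0.2] [-0.     0.001 -0.006]
[  2.   -2.5 101.2] [-0.     0.001 -0.006]
```

View pics/a.png

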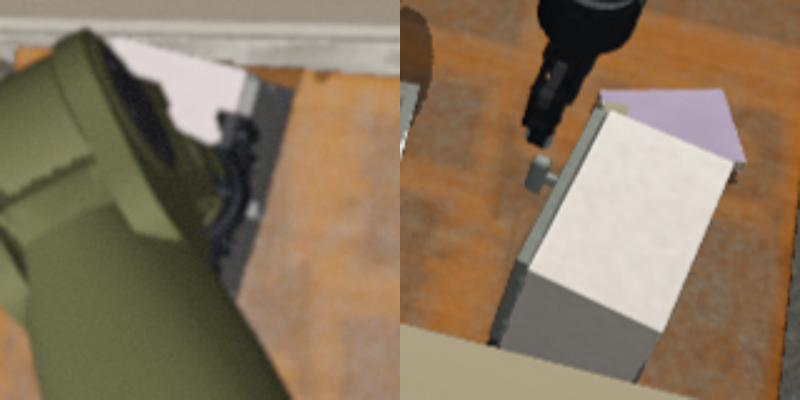

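The fingers hang above the grip (scene crop (540,140) above the grip at (538,172)) and line up along the door. I'll descend in stages.

Call:
servo_tool --motion "60 2 -2 0 0 0 -0.006;60 2 -2 30 0 0 -0.006;60 2 -2 50 0 0 -0.006;60 2 -2 65 0 0 -0.006;60 2 -2 80 0 0 -0.006;60 2 -2 92 0 0 -0.006;60 2 -2 100 0 0 -0.006;60 2 -2 100 0 0 -0.006"

```text
time: 3.2
position: [0.4346, 0.2438, 0.1297]
ee_rot: [-2.472, -1.938, 0.001]
ft_force: [0.1, 0.3, -0.7]
grip_width: 0.0597
gripper_force: 0.0
```

Call:
servo_tool --motion "5 0 0 0 0 0 0;5 0 0 0 0 0 0;5 0 0 0 0 0 0;5 0 0 0 0 0 0;5 0 0 0 0 0 0;5 0 0 0 0 0 0" --grip_force 30

```text
time: 3.95
position: [0.4373, 0.2443, 0.1311]
ee_rot: [2.471, 1.936, 0.006]
ft_force: [7.0, -0.9, -3.2]
grip_width: 0.0136
gripper_force: 34.2
```

```bash
python3 -c "
from h import *
s=telemetry.read_state();print(s['ft_force'],s['wrist_torque'])
rows([(*at(a,.11,.034),.1297,TH+a) for a in(0,.05,.1,.15,.2,.23,.25,.26)],(*at(0,.11,.034),.1297,TH))"
```

```text
[ 7.0338 -0.8975 -3.2235] [ 0.0128 -0.8792 -0.0751]
start [0.4347 0.2437 0.1297] phi 1.3307
[0. 0. 0.] [0. 0. 0.]
[-5.5  1.8  0. ] [ 0.    0.   -0.05]
[-10.8   3.9   0. ] [ 0.   0.  -0.1]
[-16.1   6.3   0. ] [ 0.    0.   -0.15]
[-21.2   8.9   0. ] [ 0.   0.  -0.2]
[-24.2  10.6   0. ] [ 0.    0.   -0.23]
[-26.2  11.8   0. ] [ 0.    0.   -0.25]
[-27.1  12.4   0. ] [ 0.    0.   -0.26]
```

Call:
servo_tool --motion "5 0 2.5 0 0 0 0;5 -5.5 4.3 0 0 0 -0.05;5 -10.8 6.4 0 0 0 -0.1;5 -16 8.8 0 0 0 -0.15;5 -21.2 11.4 0 0 0 -0.2;5 -21.2 11.4 0 0 0 -0.2"

```text
time: 4.7
position: [0.4409, 0.2208, 0.131]
ee_rot: [-2.266, -2.175, -0.001]
ft_force: [-1.9, 0.6, 5.6]
grip_width: 0.0135
gripper_force: 35.2
```

```bash
sed -i 's/H=np.array.*/H=np.array([.5522,.2500]);TH=1.3307/' h.py; python3 -c "
from h import *
s=telemetry.read_state();p=s['position'];d=p[:2]-H
print('F',s['ft_force'],s['wrist_torque'],'r',np.hypot(*d),'ang',np.arctan2(d[1],d[0])-(TH+np.pi/2)-np.arctan2(.032,.11))
rows([(*at(a,.11,.034),.1297,TH+a) for a in(.2,.22,.23,.24,.25,.26,.27,.28)],(*at(.2,.11,.034),.1297,TH+.2))"
```

```text
F [-1.8984  0.5964  5.5978] [0.0195 0.4331 0.1743] r 0.11503684528850715 ang -6.069635845514213
start [0.4409 0.2204 0.1297] phi 1.5307
[0. 0. 0.] [0. 0. 0.]
[-2.2  0.7  0. ] [ 0.    0.   -0.02]
[-3.3  1.1  0. ] [ 0.    0.   -0.03]
[-4.4  1.4  0. ] [ 0.    0.   -0.04]
[-5.5  1.8  0. ] [ 0.    0.   -0.05]
[-6.5  2.2  0. ] [ 0.    0.   -0.06]
[-7.6  2.6  0. ] [ 0.    0.   -0.07]
[-8.7  3.1  0. ] [ 0.    0.   -0.08]
```

Call:
servo_tool --motion "5 -2.2 0.7 0 0 0 -0.02;5 -3.3 1.1 0 0 0 -0.03;5 -4.4 1.4 0 0 0 -0.04;5 -4.4 1.4 0 0 0 -0.04"

```text
time: 5.2
position: [0.4421, 0.2167, 0.131]
ee_rot: [-2.222, -2.22, -0.001]
ft_force: [-1.6, 1.2, 5.5]
grip_width: 0.0135
gripper_force: 35.2
```

Call:
servo_tool --motion "5 -1.1 0.4 0 0 0 -0.01;5 -2.1 0.8 0 0 0 -0.02;5 -2.1 0.8 0 0 0 -0.02"

```text
time: 5.58
position: [0.4428, 0.2145, 0.131]
ee_rot: [-2.2, -2.242, -0.001]
ft_force: [-2.1, 1.0, 5.8]
grip_width: 0.0133
gripper_force: 35.3
```

Call:
servo_tool --motion "5 -1 0.4 0 0 0 -0.01;5 -2 0.8 0 0 0 -0.02;5 -2 0.8 0 0 0 -0.02"

```text
time: 5.95
position: [0.4433, 0.2132, 0.131]
ee_rot: [-2.176, -2.263, -0.002]
ft_force: [-4.0, 2.7, 6.9]
grip_width: 0.0137
gripper_force: 35.5
```

Call:
servo_tool --motion "5 1.5 -0.4 0 0 0 0.01;40 1.5 -0.4 0 0 0 0.01;40 1.5 -0.4 0 0 0 0.01;40 1.5 -0.4 0 0 0 0.01;40 1.5 -0.4 -40 0 0 0.01;40 1.5 -0.4 -80 0 0 0.01;40 1.5 -0.4 -100 0 0 0.01;40 1.5 -0.4 -100 0 0 0.01"

```text
time: 6.95
position: [0.4444, 0.2141, 0.2316]
ee_rot: [2.188, 2.253, 0.005]
ft_force: [-0.3, 0.3, -0.6]
grip_width: 0.0397
gripper_force: 0.0
```

```bash
python3 -c "
from h import *
a=.26;g=at(a,.15,-.020);print(g)
rows([(*g,.231,TH+.13),(*g,.165,TH+.13)])
from workcell import vision
import cv2
cv2.imwrite('pics/b.png',cv2.resize(vision.get_image('scene')[170:310,350:480,::-1],(520,560),interpolation=cv2.INTER_CUBIC))"
```

```text
[0.4018 0.267 ]
t 6.95 F [-0.3394  0.3336 -0.6016] w 0.03974916081577701
start [0.4444 0.2141 0.2316] phi 1.599761313921509
[ 54.1 -41.    0.6] [ 0.003 -0.001  0.139]
[ 54.  -41.2  66.6] [ 0.003 -0.001  0.139]
```

View pics/b.png

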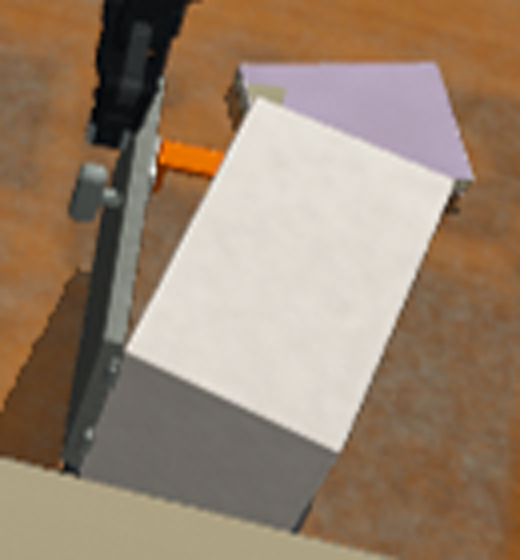

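The orange hook shows in the gap at crop (190,157), and the door stands ajar at the stop. I'll check the hook's middle by ray at its height.

```bash
python3 -c "
from h import *
from workcell import vision
c=vision.calibration('scene');K,R,t=c['camera_matrix'],c['R'],c['t']
C=-R.T@t
for u,v in((163,155),(190,157),(215,163)):
    d=R.T@np.linalg.solve(K,[350+u/4,170+v/4,1]);p=C+d*(.150-C[2])/d[2];print(p)
for o in(0,-.02,-.04):print(at(.26,.15,o))
"
```

```text
[0.4007 0.2576 0.15  ]
[0.3976 0.2731 0.15  ]
[0.3978 0.2878 0.15  ]
[0.4022 0.247 ]
[0.4018 0.267 ]
[0.4014 0.287 ]
```

Call:
servo_tool --motion "0 54 -41 0 0 0 0.139;0 54 -41 0 0 0 0.139;0 54 -41 0 0 0 0.139;0 54 -41 0 0 0 0.139"

```text
time: 7.5
position: [0.401, 0.2657, 0.2296]
ee_rot: [2.34, 2.096, -0.002]
ft_force: [0.3, -0.1, 0.3]
grip_width: -0.0003
gripper_force: 0.0
```

Call:
servo_tool --motion "0 0 0 30 0 0 0;0 0 0 50 0 0 0;0 0 0 62 0 0 0;0 0 0 70 0 0 0;0 0 0 70 0 0 0"

```text
time: 8.12
position: [0.4008, 0.2661, 0.1601]
ee_rot: [-2.341, -2.095, 0.001]
ft_force: [0.4, -0.1, -0.7]
grip_width: 0.0001
gripper_force: 0.0
```

Call:
servo_tool --motion "0 0 0 3 0 0 0;0 0 0 6 0 0 0;0 0 0 8 0 0 0;0 0 0 8 0 0 0"

```text
time: 8.62
position: [0.401, 0.2667, 0.1526]
ee_rot: [2.34, 2.096, 0.001]
ft_force: [0.5, -0.3, 3.5]
grip_width: 0.0001
gripper_force: 1.7
```

Call:
servo_tool --motion "0 0 0 2 0 0 0;0 0 0 2 0 0 0"

```text
time: 8.88
position: [0.401, 0.2667, 0.1504]
ee_rot: [2.34, 2.096, 0.001]
ft_force: [0.1, 0.5, 3.6]
grip_width: -0.0001
gripper_force: 2.1
```

Call:
servo_tool --motion "0 0 0 2 0 0 0;0 0 0 4 0 0 0;0 0 0 5 0 0 0;0 0 0 5 0 0 0"

```text
time: 9.38
position: [0.401, 0.2667, 0.1454]
ee_rot: [-2.34, -2.096, -0.001]
ft_force: [-0.3, -0.1, 5.2]
grip_width: -0.0001
gripper_force: 2.9
```

Call:
servo_tool --motion "0 0 0 2 0 0 0;0 0 0 4 0 0 0;0 0 0 4 0 0 0"

```text
time: 9.75
position: [0.4011, 0.2667, 0.1417]
ee_rot: [-2.34, -2.096, -0.002]
ft_force: [-0.5, -0.0, 9.0]
grip_width: -0.0001
gripper_force: 4.5
```

```bash
python3 -c "
from h import *
rows([(*at(a,.15,-.012),.1417,TH+.13+max(0,a-.26)*.8) for a in(.26,.3,.34,.38,.42,.46,.5)])"
```

```text
t 9.75 F [-0.4531 -0.021   9.041 ] w -9.779867922158188e-05
start [0.4011 0.2667 0.1417] phi 1.4607726022913
[-7.6  1.7  0. ] [ 0.001 -0.001  0.   ]
[-13.6   2.2   0. ] [ 0.001 -0.001 -0.032]
[-19.6   2.8  -0. ] [ 0.001 -0.001 -0.064]
[-25.5   3.7  -0. ] [ 0.001 -0.001 -0.096]
[-31.4   4.9  -0. ] [ 0.001 -0.001 -0.128]
[-37.3   6.2  -0. ] [ 0.001 -0.001 -0.16 ]
[-43.1   7.8  -0. ] [ 0.001 -0.001 -0.192]
```

Call:
servo_tool --motion "0 -4 1 0 0 0 0;0 -7.6 1.7 0 0 0 0;0 -10.5 2 0 0 0 -0.015;0 -12.5 2.2 0 0 0 -0.025;0 -12.5 2.2 0 0 0 -0.025"

```text
time: 10.38
position: [0.4011, 0.254, 0.1417]
ee_rot: [-2.313, -2.125, -0.0]
ft_force: [-2.8, 0.4, 8.7]
grip_width: 0.0001
gripper_force: 4.7
```

Call:
servo_tool --motion "0 -2 0.2 0 0 0 -0.01;0 -4 0.4 0 0 0 -0.02;0 -6 0.6 0 0 0 -0.03;0 -6 0.6 0 0 0 -0.03"

```text
time: 10.88
position: [0.4012, 0.2479, 0.1416]
ee_rot: [-2.281, -2.159, -0.0]
ft_force: [-3.6, 0.1, 9.6]
grip_width: 0.0002
gripper_force: 4.7
```

Call:
servo_tool --motion "0 -2 0.2 -0.3 0 0 -0.01;0 -4 0.5 -0.3 0 0 -0.02;0 -6 0.8 -0.3 0 0 -0.03;0 -8 1.1 -0.3 0 0 -0.04;0 -8 1.1 -0.3 0 0 -0.04"

```text
time: 11.5
position: [0.4017, 0.2398, 0.1418]
ee_rot: [-2.237, -2.204, 0.001]
ft_force: [-2.8, -0.4, 8.6]
grip_width: 0.0001
gripper_force: 4.4
```

```bash
python3 -c "
from h import *
from workcell import vision
import cv2
cv2.imwrite('pics/c.png',cv2.resize(vision.get_image('scene')[170:310,350:480,::-1],(520,560),interpolation=cv2.INTER_CUBIC))
rows([(*at(a,.15,-.012),.1425,TH+.13+max(0,a-.26)*.8) for a in(.38,.42,.46,.5,.54)])"
```

```text
t 11.55 F [-3.1185 -0.549   8.8682] w -0.0004925893932917532
start [0.4017 0.2398 0.1418] phi 1.555936846936799
[ 1.2  0.3 -0.7] [-0.001 -0.001 -0.001]
[-4.8  0.8 -0.7] [-0.001 -0.001 -0.033]
[-10.7   1.6  -0.7] [-0.001 -0.001 -0.065]
[-16.7   2.7  -0.7] [-0.001 -0.001 -0.097]
[-22.6   4.   -0.8] [-0.001 -0.001 -0.129]
```

View pics/c.png

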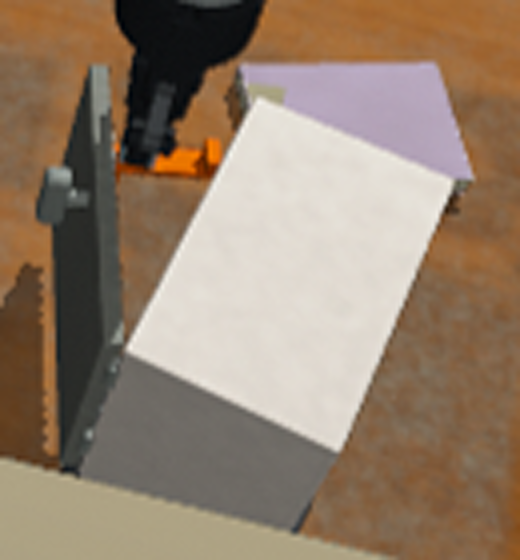

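The door is past the catch: the barb is clear at crop (212,152) and the door is well ajar. I'll lift off the hook and push the inner face round.

```bash
python3 -c "
from h import *
s0=(.4017,.2398,.1415,1.556)
rows([(.4017,.2398,.159,1.556)]+[(*at(a,.14,-.013),.159,TH+a-.1) for a in(.45,.55,.67,.79,.91,1.03)],s0)
a0=1.03;rows([(*at(a,.14,-.013),.159,TH+a-.1) for a in(1.13,1.22,1.3,1.36,1.4,1.43)],(*at(a0,.14,-.013),.159,TH+a0-.1))"
```

```text
start [0.4017 0.2398 0.1415] phi 1.556
[  0.    0.  -17.5] [0. 0. 0.]
[ -6.1  11.  -17.5] [ 0.     0.    -0.125]
[-19.9  13.5 -17.5] [ 0.     0.    -0.225]
[-36.1  18.4 -17.5] [ 0.     0.    -0.345]
[-51.5  25.1 -17.5] [ 0.     0.    -0.465]
[-66.   33.7 -17.5] [ 0.     0.    -0.585]
[-79.4  43.9 -17.5] [ 0.     0.    -0.705]
start [0.4444 0.1597 0.159 ] phi 2.2607
[-14.    0.8   0. ] [ 0.   0.  -0.1]
[-26.5   2.7   0. ] [ 0.    0.   -0.19]
[-37.5   5.4   0. ] [ 0.    0.   -0.27]
[-45.5   7.9   0. ] [ 0.    0.   -0.33]
[-50.8   9.9   0. ] [ 0.    0.   -0.37]
[-54.7  11.5   0. ] [ 0.   0.  -0.4]
```

Call:
servo_tool --motion "0 0 0 -9 0 0 0;0 0 0 -17 0 0 0;0 -6 11 -17 0 0 -0.125;0 -20 13.5 -17 0 0 -0.225;0 -36 18.5 -17 0 0 -0.345;0 -51.5 25 -17 0 0 -0.465;0 -66 33.5 -17 0 0 -0.585;0 -79.5 44 -17 0 0 -0.705"

```text
time: 12.55
position: [0.4447, 0.159, 0.1581]
ee_rot: [-1.333, -2.843, 0.001]
ft_force: [0.0, 1.8, 0.2]
grip_width: 0.0002
gripper_force: 0.5
```

Call:
servo_tool --motion "0 -14 1 0 0 0 -0.1;0 -26.5 2.5 0 0 0 -0.19;0 -37.5 5.5 0 0 0 -0.27;0 -45.5 8 0 0 0 -0.33;0 -51 10 0 0 0 -0.37;0 -55 11.5 0 0 0 -0.4;0 -55 11.5 0 0 0 -0.4"

```text
time: 13.42
position: [0.4889, 0.1242, 0.1582]
ee_rot: [-0.749, -3.051, 0.001]
ft_force: [-0.2, -0.1, 0.3]
grip_width: -0.0001
gripper_force: 0.0
```

```bash
python3 -c "
from h import *
s=telemetry.read_state();print(s['position'],s['ft_force'],s['q'])
from workcell import vision
import cv2
cv2.imwrite('pics/d.png',cv2.resize(vision.get_image('scene')[150:310,330:490,::-1],(480,480),interpolation=cv2.INTER_CUBIC))"
```

```text
[0.4889 0.1242 0.1582] [-0.1795 -0.0869  0.3234] [ 0.2489  0.1792 -0.3925  0.9996 -0.0003  0.7302]
```

View pics/d.png

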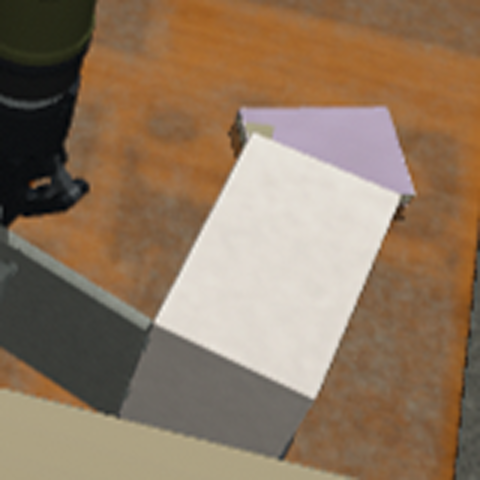

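The door stands about square to the cupboard, its top edge running from crop (10,235) to (150,325). I'll back the fingers off and lift clear.

Call:
servo_tool --motion "0 10 0 0 0 0 0;0 20 0 0 0 0 0;0 20 0 -40 0 0 0;0 20 0 -80 0 0 0;0 20 0 -110 0 0 0;0 20 0 -110 0 0 0;0 20 0 -110 0 0 0;0 20 0 -110 0 0 0"

```text
time: 14.48
position: [0.4703, 0.1336, 0.2673]
ee_rot: [-0.747, -3.05, 0.002]
ft_force: [0.6, -0.1, -0.3]
grip_width: -0.0002
gripper_force: 0.0
```

```bash
python3 -c "
from h import *
from workcell import vision
import cv2
for i in(1,2): g=vision.get_image('scene')
c=vision.calibration('scene')
cv2.imwrite('pics/e.png',cv2.resize(g[150:310,280:440,::-1],(480,480),interpolation=cv2.INTER_CUBIC))
for a in(1.2,1.4,1.5,1.6,1.7):
    q=c['R']@np.r_[at(a,.193,0),.174]+c['t'];q=c['camera_matrix']@q;u=q[:2]/q[2];print(a,(u-[280,150])*3)"
```

```text
1.2 [117.7904 149.8558]
1.4 [ 83.6469 178.0389]
1.5 [ 69.111  194.5484]
1.6 [ 56.488 212.551]
1.7 [ 45.9399 231.9373]
```

View pics/e.png

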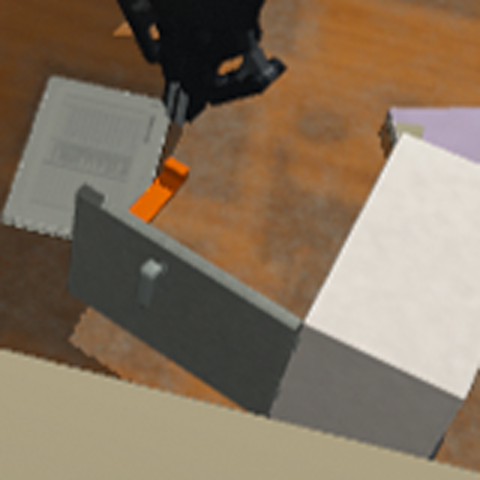

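The door's free top corner is at (83,186), which puts it at about 1.43 rad. The hook is intact and the gripper is clear.

```bash
python3 -c "
from workcell import ctrl
print(ctrl.finish_job())"
```

```text
the job is handed in; nothing more can be done
None
```

The job is handed in: the cupboard door stands open at about 1.43 rad (about 82°) by the last picture, the highest force I read while pressing the hook was 9.6 N, and the arm is clear of everything; no verdict came back on hand-in.

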